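Lock the drying rack with its cross pin and load the board coupons

ROBOT

A 7-joint arm with a two-finger parallel gripper is mounted at the origin on a cart in front of the work surface, level with it; the furniture and walls round the work are solid. World frame = base frame: x ahead of the robot, y to its left, z up, the work surface at z = 0. Lengths are in m, angles in rad, forces in N, time in s.
With the tool pointing down it reaches from about 0.4 to 0.85 m from the base axis. Payload 6.9 kg.
Tool frame: the origin (TCP) lies between the finger pads; the fingertips stand 25 mm ahead of it and the grasp point (between the pads) lies 6 mm ahead of it; x points along the fingers, y is the direction in which the jaws open and shut, and the axes are right-handed (so a half turn about x gives the same grasp; the last joint's range is limited). The gripper opens to 85 mm and grips with 20 to 120 N. Pads are 22 mm wide; open, the fingers measure 114 mm over their backs; the gripper's body (76 mm by 85 mm) begins 54 mm behind the grasp point. The pads swing forward as they close: fully open they stand 13 mm farther back than shut.
Start: joints at [1.212, 0.507, -0.238, 1.5, 0.126, 1.149, -0.155], TCP at [0.28, -0.559, 0.256] pointing down, gripper open.
Joint ranges: [-3.08, 3.08], [-0.24, 2.05], [-1.43, 1.35], [0, 2.5], [-1.52, 4.66], [0.17, 1.96], [-2.89, 2.89]. Speed limits (rad/s): [2.39, 2.39, 3.14, 3.14, 3.14, 3.14, 3.14].

INTERFACE

Orientations are given as a unit quaternion [x, y, z, w].
In Python, from station import robot gives the robot as it stands.
- The arm moves only by the tool jog_arm, never from a script. Its arguments are lists of equal length, an entry for each row: "dr": the turn, a rotation vector about the world's x, y, z in rad, a list of three; "slide": the shift along the world's x, y, z in cm, a list of three; "hand": the opening, from -1 (shut) to 1 (fully open), so that 0 is half open. In form: {"dr": [[ax, ay, az], ...], "slide": [[x, y, z], ...], "hand": [hand, ...]}. A call has 1 to 12 rows; each row is the pose to reach, as a shift and turn from the pose commanded when the call began; what a row does not reach only later rows make up. A row lasts 1/12 s, in which the tool goes at most 41.7 mm and 7.16 degrees, less where a joint would pass 70% of its speed; a pose out of reach is approached as far as the arm can. A call with a gripper value outside its range is refused whole. The fingers move at their own pace and stop on an object; the grip force is fixed at half the most. Time passes only in rows, so rows that repeat a pose let the fingers close. It gives the time, the measured TCP pose, the force and the opening at its end, in the units of the state.
- robot.get_state(): the state, without advancing time (a new reading comes with each control period).
- robot.grab_frame(name): name is "scene" or "side" or "wrist"; returns a dict with "pixels" (480x640x3 uint8, blue, green, red), "camera_matrix" (3x3 intrinsics, pixels), "rvec" (rotation vector, rad) and "tvec" (3), from world to camera coordinates, as OpenCV has them; the wrist camera has in their place "tool_from_camera" (4x4, takes a point from camera to tool coordinates, whose origin is the TCP and whose axes are the tool frame's). Camera axes: x right, y down, z forward; pixel columns grow to the right and rows downward; lengths in m; the calibration is good to about 2 mm. A picture is of the moment at which its call begins: read the wrist's pose just before it. There is no depth.
- robot.sign_off(): hands the job in, once; it reports no verdict.
The state is a dict: "t": time; "qpos": joint angles; "dq": joint speeds; "effort": joint torques, N m; "tcp_pos": TCP position; "ee_rot": TCP orientation; "ft_force": force on the tool from outside, world axes, zero at the start; "moment": the same for the moment, N m; "finger_gap": finger opening in m.
Only numpy, scipy, OpenCV 4.12 (cv2) and the standard library are available. Lean on these libraries where they do the work, as an engineer would, in place of code of your own. Each camera call takes 0.05 s, during which the arm holds its last target. There are 200 camera calls.

TASK

Get the drying stand ready: its white rack turns freely in the pedestal, so first turn the rack by its black handle until the cross hole in its spigot lines up with the holes in the pedestal, and push the orange-handled cross pin through, fully home against its flange. Only when the rack is locked, move every cork board coupon from the wooden stand into a slot of the rack, one to a slot, upright and fully down. Leave the beaker and the tape roll where they are.

Things in the scene. Friction and masses are not known exactly. Their poses are not given: they have to be found in the camera images.
- pedestal: Fixed pedestal: dark base plate 130 x 130 x 10 mm, on it an aluminium block 70 x 70 mm, top at 72 mm, with an upright bore of 48 mm and a level 14 mm cross hole right through along the pedestal's x, a brass guide bush (25 mm wide, 3 mm proud) round each mouth, 38 mm from the bore's axis. Origin: centre of the underside. x points away from the robot; the pin goes in from the -x side.
- socket_hole (a point): Middle of the pedestal's cross hole, on the axis of the bore, 40 mm above the worktop. Axes as the pedestal's.
- rack_grip (a point): Centre of the rack's black turning handle, a level bar 64 mm long (rack x), 16 mm wide, 22 mm high, on the spigot's axis, 161 mm above the worktop. x runs along the bar and along the spigot's cross hole: the holes line up when it lies along the pedestal's x, either way round. y runs along the white tray (230 x 76 mm, floor 88 mm and slot walls 132 mm above the worktop).
- rack_hole (a point): Middle of the cross hole (15 mm square, right through along rack x) in the rack's spigot, 121 mm straight below the handle centre; on socket_hole when the rack is seated. The 46 mm spigot hangs 57 mm deep in the 48 mm bore and turns freely; the rack is loose (0.5 to 1 kg), its collar rests on the block.
- pin_grip (a point): Centre of the cross pin's orange handle, a square bar 70 x 24 x 24 mm. x runs from the handle to the nose. From here along x: handle to 35 mm, 16 mm neck to 57, stop flange (24 mm across) 57 to 62, 12 mm steel shaft 62 to 146, its last 12 mm tapering to 5 mm. 0.12 kg. It lies on its handle on the worktop, axis level, 12 mm up. When home this point is 100 mm from the bore's axis.
- pin_mid (a point): The point of the pin's axis 100 mm from the handle centre towards the nose. It lies on socket_hole when the pin is home.
- slot_1 (a point): Where the centre of a coupon is when it stands fully down in slot 1 of the rack (at -95 mm along rack y from the handle's axis, 23 mm below the handle centre, 50 mm above the slot floor). Axes are the rack's. The slot is 13 mm wide along rack y, 68 mm long along rack x, 44 mm deep, and widens by 4.5 mm a side over the top 8 mm.
- slot_2 (a point): Where the centre of a coupon is when it stands fully down in slot 2 of the rack (at -50 mm along rack y from the handle's axis, 23 mm below the handle centre, 50 mm above the slot floor). Axes are the rack's. The slot is 13 mm wide along rack y, 68 mm long along rack x, 44 mm deep, and widens by 4.5 mm a side over the top 8 mm.
- slot_3 (a point): Where the centre of a coupon is when it stands fully down in slot 3 of the rack (at 50 mm along rack y from the handle's axis, 23 mm below the handle centre, 50 mm above the slot floor). Axes are the rack's. The slot is 13 mm wide along rack y, 68 mm long along rack x, 44 mm deep, and widens by 4.5 mm a side over the top 8 mm.
- slot_4 (a point): Where the centre of a coupon is when it stands fully down in slot 4 of the rack (at 95 mm along rack y from the handle's axis, 23 mm below the handle centre, 50 mm above the slot floor). Axes are the rack's. The slot is 13 mm wide along rack y, 68 mm long along rack x, 44 mm deep, and widens by 4.5 mm a side over the top 8 mm.
- stand: Fixed wooden curing stand with four slots 14 mm wide and 30 mm deep in which the coupons stand, 96 mm (x) x 226 mm (y) and 42 mm high. Origin: centre of the underside. The slots lie along its x, at y = -75, -25, 25 and 75 mm; slot floor 12 mm above the worktop.
- coupon_1_mid (a point): Centre of board coupon 1 (it may be absent), a cork-brown slab 64 mm wide (its x), 10 mm thick (its y), 100 mm high (its z, up), 0.06 kg. It starts upright in the wooden stand, with its centre 62 mm above the worktop.
- coupon_2_mid (a point): Centre of board coupon 2 (it may be absent), a cork-brown slab 64 mm wide (its x), 10 mm thick (its y), 100 mm high (its z, up), 0.06 kg. It starts upright in the wooden stand, with its centre 62 mm above the worktop.
- coupon_3_mid (a point): Centre of board coupon 3 (it may be absent), a cork-brown slab 64 mm wide (its x), 10 mm thick (its y), 100 mm high (its z, up), 0.06 kg. It starts upright in the wooden stand, with its centre 62 mm above the worktop.
- coupon_4_mid (a point): Centre of board coupon 4 (it may be absent), a cork-brown slab 64 mm wide (its x), 10 mm thick (its y), 100 mm high (its z, up), 0.06 kg. It starts upright in the wooden stand, with its centre 62 mm above the worktop.
- beaker: Bystander: glass beaker, 70 mm wide, 86 mm high. Origin: centre of the underside. Leave it alone.
- tape: Bystander: roll of paper tape lying flat, 82 mm wide, 19 mm high. Origin: centre of the underside. Leave it alone.
- rack: The loose rack as a whole: its origin lies on the spigot's axis at the underside of the collar, 72 mm above the worktop when seated; axes as for rack_grip.
There are look-alikes about, which are no part of the job. Leave any pink look-alike of the part that bears coupon_1_mid alone.

How it is judged:
On the way, in this order (a step that is already met when the one before it is completed fails the run):
1. the rack is turned until its cross hole lines up with the pedestal's (angle between the x axis of rack_grip and the x axis of pedestal, either way round below 0.15 rad and distance between rack_hole and socket_hole below 0.006 m), for 0.2 s.
2. the cross pin is through pedestal and spigot, home against its flange (all of step 1 and distance between pin_mid and socket_hole below 0.006 m and angle between the x axis of pin_grip and the x axis of pedestal, either way round below 0.15 rad), for 0.2 s.
3. every coupon stands fully down in a slot of the locked rack (distance between pin_mid and socket_hole below 0.006 m and angle between the x axis of pin_grip and the x axis of pedestal, either way round below 0.15 rad and (distance between coupon_1_mid and slot_1 below 0.008 m or distance between coupon_1_mid and slot_2 below 0.008 m or distance between coupon_1_mid and slot_3 below 0.008 m or distance between coupon_1_mid and slot_4 below 0.008 m) and angle between each of coupon_1_mid, coupon_2_mid, coupon_3_mid, coupon_4_mid's own z axis and vertical below 0.16 rad and angle between the x axis of each of coupon_1_mid, coupon_2_mid, coupon_3_mid, coupon_4_mid and the x axis of rack_grip, either way round below 0.15 rad and (distance between coupon_2_mid and slot_1 below 0.008 m or distance between coupon_2_mid and slot_2 below 0.008 m or distance between coupon_2_mid and slot_3 below 0.008 m or distance between coupon_2_mid and slot_4 below 0.008 m) and (distance between coupon_3_mid and slot_1 below 0.008 m or distance between coupon_3_mid and slot_2 below 0.008 m or distance between coupon_3_mid and slot_3 below 0.008 m or distance between coupon_3_mid and slot_4 below 0.008 m) and (distance between coupon_4_mid and slot_1 below 0.008 m or distance between coupon_4_mid and slot_2 below 0.008 m or distance between coupon_4_mid and slot_3 below 0.008 m or distance between coupon_4_mid and slot_4 below 0.008 m)), for 0.2 s.
At the end, for the whole second after the job is handed in: Rack seated and lined up with the pedestal within 0.15 rad; pin through both, its mid point within 6 mm of the middle of the cross hole; every coupon present upright within 0.16 rad, its centre within 8 mm of a slot's point (fully down); all released and at rest (all of step 1 and all of step 3 and linear speed of rack below 0.02 m/s); the robot touches nothing.
It fails at once if the beaker is pushed more than 3 cm or tipped (distance of beaker from where it was at the start of the episode above 0.03 m or angle between beaker's own z axis and vertical above 0.4 rad).
It fails at once if the tape roll is pushed more than 3 cm or tipped (distance of tape from where it was at the start of the episode above 0.03 m or angle between tape's own z axis and vertical above 0.4 rad).
Of coupon_1, coupon_2, coupon_3, coupon_4 only 3 to 4 are there at a start; the rules pass over those that are not, and their reading is None.
At some moment in a run one of pin may be knocked a few centimetres aside while the robot is not near it.
Once in a run the grip may slacken for a moment while it holds something.
It also fails if it takes over 208 s, if anything falls off the work surface, if the arm or the gripper's body presses on something with over 40 N, if the wrist force passes 120 N, or if a joint passes its speed limit or range.

## Working session

There is one attempt and no reset: what is moved stays moved. The work goes in short steps, Python scripts to look and compute and a tool call to move; the robot and the scene stay as the last step left them, time stands still between calls to the robot, and variables do not carry over. Pictures are saved under pics/ and viewed, about 12 in all and at most 16, crops included, and the job is handed in when it is done.

Besides the shell and the picture viewer there is one more tool, called after "Request:" as a command line: name --argument value ..., lists and objects as JSON in quotes. jog_arm: Moves the arm, as the interface text tells. Its arguments: {"type":"object","properties":{"dr":{"type":"array"},"slide":{"type":"array"},"hand":{"type":"array"}},"required":["dr","slide","hand"]}

```bash
mkdir -p pics; ls; cat > h.py <<'E'
import numpy as np, cv2
from scipy.spatial.transform import Rotation as R
from station import robot
def grab(n):
    s=robot.get_state(); f=robot.grab_frame(n); K=np.array(f["camera_matrix"])
    if n=="wrist":
        T=np.array(f["tool_from_camera"]); Rt=R.from_quat(s["ee_rot"]).as_matrix()
        Rc=Rt@T[:3,:3]; c=Rt@T[:3,3]+np.array(s["tcp_pos"])
    else:
        Rw=cv2.Rodrigues(np.array(f["rvec"],float))[0]; Rc=Rw.T; c=-Rw.T@np.array(f["tvec"],float).ravel()
    return f["pixels"],K,Rc,c
def ray(cam,uv,z):
    _,K,Rc,c=cam; d=Rc@np.linalg.inv(K)@np.array([uv[0],uv[1],1.]); return c+d*(z-c[2])/d[2]
def proj(cam,p):
    _,K,Rc,c=cam; q=K@(Rc.T@(np.array(p)-c)); return q[:2]/q[2]
def st():
    s=robot.get_state(); T=R.from_quat(s["ee_rot"]).as_matrix()
    print("t",round(s["t"],2),"tcp",np.round(s["tcp_pos"],4),"x",np.round(T[:,0],3),"y",np.round(T[:,1],3),"F",np.round(s["ft_force"],1),"gap",round(s["finger_gap"],4),"q",np.round(s["qpos"],2))
E
python3 - <<'E'
from h import *
st()
for n in("scene","side"):
    c=grab(n); cv2.imwrite(f"pics/{n}0.png",c[0]); print(n,c[3],c[2][:,2])
E
```

```text
pics
t 0.0 tcp [ 0.2793 -0.5586  0.2554] x [-0.001  0.002 -1.   ] y [ 0.447 -0.894 -0.002] F [ 0.1 -0.4 -0.4] gap 0.0854 q [ 1.21  0.51 -0.24  1.5   0.13  1.15 -0.15]
scene [0.03655516 0.44744776 0.82665214] [ 0.54397387 -0.4339832  -0.71815807]
side [0.05687256 0.94376027 0.85890907] [ 0.39482162 -0.71344533 -0.57888829]
```

View pics/scene0.png

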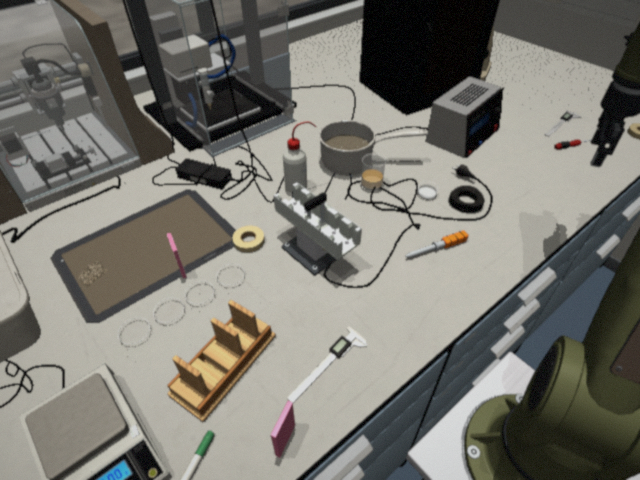

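View pics/side0.png

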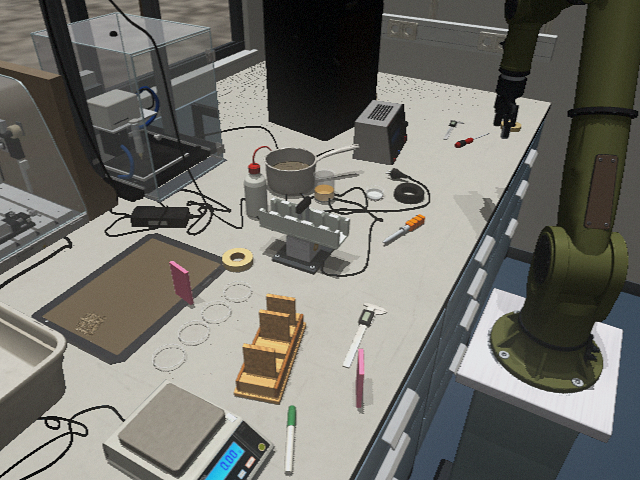

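Scene: pin handle about (456,239) with nose (408,255). Rack handle (316,201), tape (248,237), beaker near (372,178). Three coupons in the stand at (190,370), (227,345) and (243,318); two pink decoys.

```bash
python3 - <<'E'
from h import *
for n,pts in (("scene",dict(pinh=(455,239,.012),pinnose=(409,255,.012),rackh=(316,201,.165),beaker=(372,186,0),tape=(248,238,.01),trayL=(278,200,.132),trayR=(358,250,.132),c1top=(187,363,.112),c2=(227,334,.112),c3=(243,309,.112),base=(308,252,.01))),
 ("side",dict(pinh=(413,222,.012),pinnose=(385,243,.012),rackh=(304,204,.165),c1=(263,347,.112),c2=(273,315,.112),c3=(281,298,.112),tape=(237,259,.01)))):
    c=grab(n)
    for k,v in pts.items(): print(n,k,ray(c,v[:2],v[2]).round(3))
E
```

```text
scene pinh [ 0.423 -0.322  0.012]
scene pinnose [ 0.461 -0.19   0.012]
scene rackh [ 0.633 -0.032  0.165]
scene beaker [ 0.727 -0.323  0.   ]
scene tape [0.775 0.085 0.01 ]
scene trayL [0.726 0.012 0.132]
scene trayR [ 0.48  -0.023  0.132]
scene c1top [0.489 0.388 0.112]
scene c2 [0.495 0.301 0.112]
scene c3 [0.523 0.247 0.112]
scene base [ 0.634 -0.004  0.01 ]
side pinh [ 0.429 -0.317  0.012]
side pinnose [ 0.459 -0.177  0.012]
side rackh [ 0.633 -0.028  0.165]
side c1 [0.479 0.389 0.112]
side c2 [0.511 0.306 0.112]
side c3 [0.525 0.254 0.112]
side tape [0.774 0.088 0.01 ]
```

Request:
jog_arm --dr '[[0,0,0],[0,0,0],[0,0,0],[0,0,0],[0,0,0],[0,0,0],[0,0,0],[0,0,0],[0,0,0],[0,0,0],[0,0,0],[0,0,0]]' --slide '[[3,3,5],[22,53,16],[22,53,16],[22,53,16],[22,53,16],[22,53,16],[22,53,16],[22,53,16],[22,53,16],[22,53,16],[22,53,16],[22,53,16]]' --hand '[1,1,1,1,1,1,1,1,1,1,1,1]'

```text
t: 1.2
tcp_pos: [0.4621, -0.1226, 0.3929]
ee_rot: [0.688, 0.162, -0.688, 0.163]
ft_force: [0.9, -0.4, -0.0]
finger_gap: 0.0856
```

```bash
python3 - <<'E'
from h import *
st(); print(np.round(robot.grab_frame("wrist")["tool_from_camera"],3))
E
```

```text
t 1.2 tcp [ 0.4621 -0.1226  0.3929] x [ 0. -0. -1.] y [ 0.447 -0.894  0.   ] F [ 0.9 -0.4 -0. ] gap 0.0856 q [ 0.56  0.2  -0.45  1.61  0.09  1.35 -1.  ]
[[-0.001 -0.317  0.948 -0.117]
 [ 1.    -0.001  0.     0.   ]
 [ 0.001  0.948  0.317 -0.081]
 [ 0.     0.     0.     1.   ]]
```

Request:
jog_arm --dr '[[0,0,0],[0,0,0],[0,0,0],[0,0,0],[0,0,0],[0,0,0],[0,0,0]]' --slide '[[19,9,1],[19,9,1],[19,9,1],[19,9,1],[19,9,1],[19,9,1],[19,9,1]]' --hand '[1,1,1,1,1,1,1]'

```text
t: 1.83
tcp_pos: [0.6534, -0.0328, 0.3997]
ee_rot: [-0.687, -0.164, 0.689, -0.163]
ft_force: [-0.6, -0.6, 0.1]
finger_gap: 0.0851
```

```bash
python3 - <<'E'
from h import *
st(); c=grab("wrist"); cv2.imwrite("pics/w1.png",c[0])
np.savez("w1.npz",a=c[0],K=c[1],R=c[2],c=c[3])
E
```

```text
t 1.83 tcp [ 0.6534 -0.0328  0.3997] x [-0.003  0.002 -1.   ] y [ 0.45  -0.893 -0.003] F [-0.6 -0.6  0.1] gap 0.0851 q [ 0.26  0.52 -0.47  1.12  0.22  1.55 -1.27]
```

View pics/w1.png

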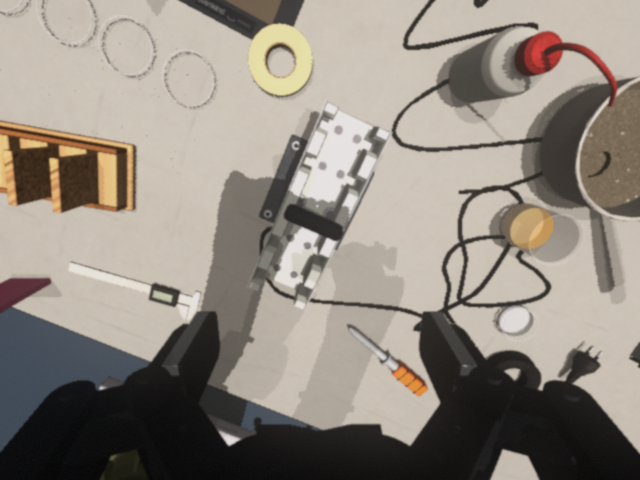

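Wrist view: handle bar runs (288,212)–(340,232), dark base plate edge (290,137)–(262,215) with screws at (295,147) and (267,213). Pin is (350,328)–(425,390).

```bash
python3 - <<'E'
from h import *
d=np.load("w1.npz"); c=(d["a"],d["K"],d["R"],d["c"]); print(c[3])
g=c[0].max(2)
m=((g<45)*255).astype(np.uint8)
n,l,s,ce=cv2.connectedComponentsWithStats(m)
for i in range(1,n):
    if s[i,4]>150 and 200<ce[i][0]<400 and ce[i][1]<300:
        p=np.argwhere(l==i)[:,::-1].astype(np.float32); r=cv2.minAreaRect(p); print(s[i],ce[i],r)
        for q in cv2.boxPoints(r): print("   top",ray(c,q,.172).round(4)," plate",ray(c,q,.01).round(4))
for q in((295,147),(267,213),(290,137),(262,215),(302,136)): print(q,ray(c,q,.01).round(3))
for q in((330,103),(389,131),(250,285),(303,306)): print("tray",q,ray(c,q,.132).round(3))
a=c[0][90:320,220:400]; cv2.imwrite("pics/w1c.png",cv2.resize(a,None,fx=2.6,fy=2.6,interpolation=2))
E
```

```text
[0.72609082 0.00332153 0.51606262]
[286 206  28  24 310] [297.67741935 215.38387097] ((301.0920715332031, 216.32080078125), (31.28308868408203, 15.21880054473877), 20.854455947875977)
   top [ 0.631  -0.0038  0.172 ]  plate [ 0.5862 -0.0072  0.01  ]
   top [ 0.6466 -0.0025  0.172 ]  plate [ 0.6092 -0.0052  0.01  ]
   top [ 0.6496 -0.0336  0.172 ]  plate [ 0.6135 -0.051   0.01  ]
   top [ 0.6338 -0.0354  0.172 ]  plate [ 0.5903 -0.0536  0.01  ]
(295, 147) [0.685 0.022 0.01 ]
(267, 213) [0.582 0.018 0.01 ]
(290, 137) [0.694 0.034 0.01 ]
(262, 215) [0.576 0.023 0.01 ]
(302, 136) [0.703 0.019 0.01 ]
tray (330, 103) [0.75  0.004 0.132]
tray (389, 131) [ 0.754 -0.063  0.132]
tray (250, 285) [ 0.526 -0.003  0.132]
tray (303, 306) [ 0.529 -0.073  0.132]
```

View pics/w1c.png

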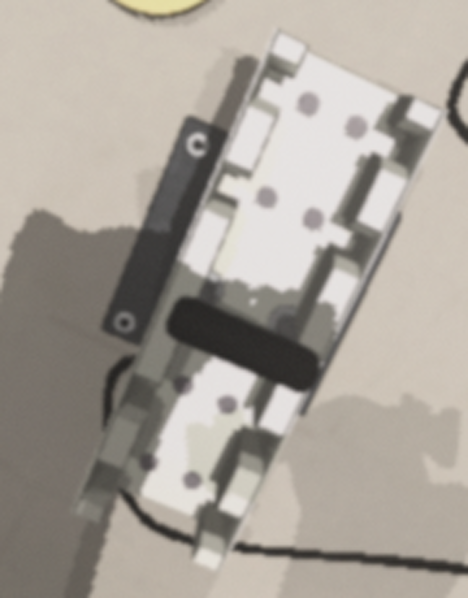

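```bash
python3 - <<'E'
from h import *
d=np.load("w1.npz"); c=(d["a"],d["K"],d["R"],d["c"])
f=lambda u,v,z: ray(c,(220+u/2.6-.2,90+v/2.6-.2),z)[:2].round(4)
for nm,z,ps in(("plate",.01,((190,115),(103,330),(398,213),(303,412))),("bolt",.01,((197,145),(123,322))),("hand",.172,((180,296),(322,352),(308,390),(168,330),(244,343))),("tray",.132,((278,30),(442,110),(78,505),(212,568)))):
    P=[f(*p,z) for p in ps]; print(nm,P, np.mean(P,0))
    for i in range(0,len(P)-1,2 if nm!='tray' else 1): v=P[i+1]-P[i]; print('   ang',np.degrees(np.arctan2(v[1],v[0])).round(1),np.linalg.norm(v).round(3))
E
```

```text
plate [array([0.6997, 0.0316]), array([0.5715, 0.0258]), array([ 0.7046, -0.092 ]), array([ 0.5789, -0.0991])] [ 0.638675 -0.033425]
   ang -177.4 0.128
   ang -176.8 0.126
bolt [array([0.6875, 0.0217]), array([0.5809, 0.0175])] [0.6342 0.0196]
   ang -177.7 0.107
hand [array([ 0.6466, -0.0024]), array([ 0.6514, -0.0614]), array([ 0.6351, -0.0638]), array([ 0.6323, -0.0039]), array([ 0.6409, -0.0326])] [ 0.64126 -0.03282]
   ang -85.3 0.059
   ang 92.7 0.06
tray [array([0.7502, 0.0077]), array([ 0.7532, -0.0647]), array([ 0.5272, -0.0026]), array([ 0.5256, -0.0722])] [ 0.63905 -0.03295]
   ang -87.6 0.072
   ang 164.6 0.234
   ang -91.3 0.07
```

Request:
jog_arm --dr '[[0,0,1.145],[0,0,1.145],[0,0,1.145],[0,0,1.145],[0,0,1.145],[0,0,1.145],[0,0,1.145],[0,0,1.145],[0,0,1.145],[0,0,1.145],[0,0,1.145],[0,0,1.145]]' --slide '[[-1.3,0,-2],[-1.3,0,-4],[-1.3,0,-6],[-1.3,0,-8],[-1.3,0,-10],[-1.3,0,-12],[-1.3,0,-14],[-1.3,0,-16],[-1.3,0,-17],[-1.3,0,-18],[-1.3,0,-18],[-1.3,0,-18]]' --hand '[1,1,1,1,1,1,1,1,1,1,1,1]'

```text
t: 2.88
tcp_pos: [0.6385, -0.0356, 0.2228]
ee_rot: [0.492, 0.508, -0.492, 0.508]
ft_force: [0.7, 0.5, 0.6]
finger_gap: 0.0858
```

Request:
jog_arm --dr '[[0,0,0],[0,0,0],[0,0,0],[0,0,0],[0,0,0],[0,0,0],[0,0,0],[0,0,0],[0,0,0]]' --slide '[[0,0,-2.5],[0,0,-5.3],[0,0,-5.3],[0,0,-5.3],[0,0,-5.3],[0,0,-5.3],[0,0,-5.3],[0,0,-5.3],[0,0,-5.3]]' --hand '[1,1,1,-1,-1,-1,-1,-1,-1]'

```text
t: 3.63
tcp_pos: [0.6389, -0.0345, 0.1702]
ee_rot: [0.49, 0.509, -0.49, 0.509]
ft_force: [-4.8, 0.1, 3.4]
finger_gap: 0.0148
```

```bash
python3 - <<'E'
from h import *
st()
E
```

```text
t 3.63 tcp [ 0.6389 -0.0345  0.1702] x [ 0. -0. -1.] y [0.999 0.038 0.   ] F [-4.8  0.1  3.4] gap 0.0148 q [ 0.42  0.68 -0.7   1.57  0.48  1.07 -0.37]
```

Request:
jog_arm --dr '[[0,0,0.08],[0,0,0.16],[0,0,0.24],[0,0,0.32],[0,0,0.4],[0,0,0.48],[0,0,0.56],[0,0,0.64],[0,0,0.72],[0,0,0.8],[0,0,0.8]]' --slide '[[0,0,0],[0,0,0],[0,0,0],[0,0,0],[0,0,0],[0,0,0],[0,0,0],[0,0,0],[0,0,0],[0,0,0],[0,0,0]]' --hand '[-1,-1,-1,-1,-1,-1,-1,-1,-1,-1,-1]'

```text
t: 4.55
tcp_pos: [0.6397, -0.0347, 0.1701]
ee_rot: [0.253, 0.66, -0.252, 0.661]
ft_force: [0.2, -1.0, 5.2]
finger_gap: 0.0149
```

```bash
python3 - <<'E'
from h import *
st()
E
```

```text
t 4.55 tcp [ 0.6397 -0.0347  0.1701] x [ 0.002  0.    -1.   ] y [0.667 0.745 0.001] F [ 0.2 -1.   5.2] gap 0.0149 q [ 0.52  0.74 -0.92  1.57  0.63  1.15  0.3 ]
```

Request:
jog_arm --dr '[[0,0,0.08],[0,0,0.16],[0,0,0.24],[0,0,0.32],[0,0,0.4],[0,0,0.48],[0,0,0.56],[0,0,0.64],[0,0,0.72],[0,0,0.773],[0,0,0.773],[0,0,0.773]]' --slide '[[0,0,0],[0,0,0],[0,0,0],[0,0,0],[0,0,0],[0,0,0],[0,0,0],[0,0,0],[0,0,0],[0,0,0],[0,0,0],[0,0,0]]' --hand '[-1,-1,-1,-1,-1,-1,-1,-1,-1,-1,-1,-1]'

```text
t: 5.55
tcp_pos: [0.6395, -0.0335, 0.1701]
ee_rot: [-0.012, 0.706, 0.014, 0.708]
ft_force: [0.5, 2.5, 4.4]
finger_gap: 0.0149
```

```bash
python3 - <<'E'
from h import *
st()
E
```

```text
t 5.55 tcp [ 0.6395 -0.0335  0.1701] x [ 0.002  0.002 -1.   ] y [-0.037  0.999  0.002] F [0.5 2.5 4.4] gap 0.0149 q [ 0.59  0.81 -1.1   1.57  0.76  1.24  0.96]
```

Request:
jog_arm --dr '[[0,0,0],[0,0,0],[0,0,0],[0,0,0],[0,0,0],[0,0,0],[0,0,0],[0,0,0],[0,0,0],[0,0,0],[0,0,0],[0,0,0]]' --slide '[[0,0,0],[0,0,0],[0,0,0],[0,0,0],[0,0,4],[0,0,8],[0,0,12],[-4,0,14],[-8,-2,15],[-11,-6,15],[-13,-9,15],[-13,-9,15]]' --hand '[1,1,1,1,1,1,1,1,1,1,1,1]'

```text
t: 6.55
tcp_pos: [0.5055, -0.1313, 0.3186]
ee_rot: [-0.013, 0.708, 0.01, 0.706]
ft_force: [1.7, -0.3, -0.6]
finger_gap: 0.0856
```

```bash
python3 - <<'E'
from h import *
st(); c=grab("wrist"); cv2.imwrite("pics/w2.png",c[0])
np.savez("w2.npz",a=c[0],K=c[1],R=c[2],c=c[3])
E
```

```text
t 6.55 tcp [ 0.5055 -0.1313  0.3186] x [-0.004 -0.005 -1.   ] y [-0.032  0.999 -0.005] F [ 1.7 -0.3 -0.6] gap 0.0856 q [ 1.    0.54 -1.31  1.65  0.54  1.37  1.22]
```

View pics/w2.png

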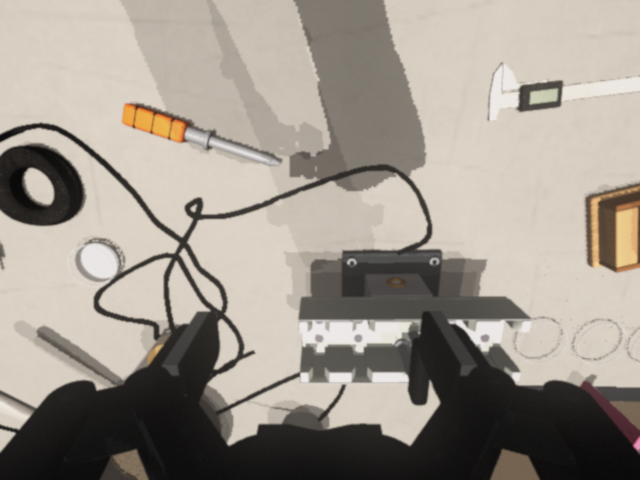

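Rack is now across; handle bar lies along x. Plate front edge (343,251)–(442,251), brass bush at (397,281), pin handle (125,103)–(185,140), nose (280,162).

```bash
python3 - <<'E'
from h import *
d=np.load("w2.npz"); c=(d["a"],d["K"],d["R"],d["c"])
an=lambda a,b: (b-a,np.degrees(np.arctan2(*(b-a)[:2][::-1])).round(1),np.linalg.norm(b-a).round(3))
for z,p,q in((.01,(343,251),(442,251)),(.01,(352,263),(434,263)),(.132,(300,298),(505,298))):
    a,b=ray(c,p,z),ray(c,q,z); print(a.round(4),b.round(4),((a+b)/2).round(4),an(a,b)[1:])
print("bush",ray(c,(397,282),.047))
hsv=cv2.cvtColor(c[0],cv2.COLOR_BGR2HSV)
m=cv2.inRange(hsv,(5,150,120),(22,255,255)); m[:,230:]=0; m[200:]=0
p=np.argwhere(m)[:,::-1].astype(np.float32); r=cv2.minAreaRect(p); print(r)
B=[ray(c,q,.022) for q in cv2.boxPoints(r)]; print(np.round(B,4),np.mean(B,0).round(4))
n=ray(c,(280,162),.012); h=ray(c,r[0],.021); print(n,h,an(h,n))
E
```

```text
[ 0.5732 -0.1005  0.01  ] [0.569  0.0264 0.01  ] [ 0.5711 -0.037   0.01  ] (np.float64(91.9), np.float64(0.127))
[ 0.5893 -0.0879  0.01  ] [0.5858 0.0184 0.01  ] [ 0.5875 -0.0348  0.01  ] (np.float64(91.9), np.float64(0.106))
[ 0.5795 -0.1487  0.132 ] [0.5729 0.0473 0.132 ] [ 0.5762 -0.0507  0.132 ] (np.float64(91.9), np.float64(0.196))
bush [ 0.59767827 -0.03613335  0.047     ]
((153.75001525878906, 122.25), (66.09159851074219, 20.87103271484375), 18.434947967529297)
[[ 0.4244 -0.3591  0.022 ]
 [ 0.4035 -0.3488  0.022 ]
 [ 0.4231 -0.2818  0.022 ]
 [ 0.4447 -0.2911  0.022 ]] [ 0.4239 -0.3202  0.022 ]
[ 0.46363857 -0.18080328  0.012     ] [ 0.42374616 -0.3209036   0.021     ] (array([ 0.03989241,  0.14010032, -0.009     ]), np.float64(74.1), np.float64(0.146))
```

Request:
jog_arm --dr '[[0,0,1.26],[0,0,1.26],[0,0,1.26],[0,0,1.26],[0,0,1.26],[0,0,1.26],[0,0,1.26],[0,0,1.26],[0,0,1.26],[0,0,1.26],[0,0,1.26],[0,0,1.26]]' --slide '[[-1,-3,-2],[-2,-6,-4],[-4,-9,-6],[-6,-12,-8],[-8.3,-16,-10],[-8.3,-19.7,-12],[-8.3,-19.7,-14],[-8.3,-19.7,-16],[-8.3,-19.7,-18],[-8.3,-19.7,-18],[-8.3,-19.7,-18],[-8.3,-19.7,-18]]' --hand '[1,1,1,1,1,1,1,1,1,1,1,1]'

```text
t: 7.6
tcp_pos: [0.4266, -0.321, 0.1392]
ee_rot: [-0.427, 0.563, 0.427, 0.564]
ft_force: [-0.0, -0.1, 0.1]
finger_gap: 0.0854
```

```bash
python3 - <<'E'
from h import *
st()
for n in ("side",):
    c=grab(n); hsv=cv2.cvtColor(c[0],cv2.COLOR_BGR2HSV); m=cv2.inRange(hsv,(5,150,120),(22,255,255)); m[:,:360]=0;m[:,460:]=0;m[:190]=0;m[260:]=0
    p=np.argwhere(m)[:,::-1]; print(len(p), p.mean(0), ray(c,p.mean(0),.018)); cv2.imwrite("pics/s2.png",c[0])
E
```

```text
t 7.6 tcp [ 0.4266 -0.321   0.1392] x [ 0.     0.001 -1.   ] y [-0.963  0.27  -0.   ] F [-0.  -0.1  0.1] gap 0.0854 q [ 1.36  0.88 -1.39  1.89  0.93  1.23  2.51]
82 [414.84146341 219.6097561 ] [ 0.42630341 -0.3233244   0.018     ]
```

Request:
jog_arm --dr '[[0,0,0],[0,0,0],[0,0,0],[0,0,0],[0,0,0],[0,0,0],[0,0,0],[0,0,0],[0,0,0],[0,0,0],[0,0,0]]' --slide '[[0,0,-3.5],[0,0,-7],[0,0,-10],[0,0,-11],[0,0,-11],[0,0,-11],[0,0,-11],[0,0,-11],[0,0,-11],[0,0,-11],[0,0,-11]]' --hand '[1,1,1,1,1,-1,-1,-1,-1,-1,-1]'

```text
t: 8.57
tcp_pos: [0.4264, -0.3219, 0.0304]
ee_rot: [-0.429, 0.563, 0.427, 0.563]
ft_force: [-1.3, -0.2, 7.1]
finger_gap: 0.0224
```

```bash
python3 - <<'E'
from h import *
st()
E
```

```text
t 8.57 tcp [ 0.4264 -0.3219  0.0304] x [ 0.001 -0.001 -1.   ] y [-0.964  0.268 -0.002] F [-1.3 -0.2  7.1] gap 0.0224 q [ 1.29  1.   -1.25  1.98  1.12  1.1   2.38]
```

Request:
jog_arm --dr '[[0,0,0],[0,0,0],[0,0,-0.1],[0,0,-0.2],[0,0,-0.3],[0,0,-0.4],[0,0,-0.5],[0,0,-0.6],[0,0,-0.7],[0,0,-0.8],[0,0,-0.9],[0,0,-1.0]]' --slide '[[0,0,2],[0,0,5],[-1,3,5],[-1,6,5],[-1,9,5],[-1,12,5],[-1,15,5],[-1,18,5],[-1,21,5],[-1,24,5],[-1,27,5],[-1,28,5]]' --hand '[-1,-1,-1,-1,-1,-1,-1,-1,-1,-1,-1,-1]'

```text
t: 9.57
tcp_pos: [0.4164, -0.0372, 0.0803]
ee_rot: [-0.105, 0.698, 0.106, 0.7]
ft_force: [0.2, 1.4, -1.1]
finger_gap: 0.0228
```

```bash
python3 - <<'E'
from h import *
st()
E
```

```text
t 9.57 tcp [ 0.4164 -0.0372  0.0803] x [ 0.003  0.002 -1.   ] y [-0.295  0.955  0.001] F [ 0.2  1.4 -1.1] gap 0.0228 q [ 0.74  0.67 -1.09  2.24  0.91  0.78  0.89]
```

Request:
jog_arm --dr '[[0,0,-0.1],[0,0,-0.2],[0,0,-0.265],[0,0,-0.265],[0,0,-0.265],[0,0,-0.265]]' --slide '[[0,-0.4,-1],[0.5,-0.4,-2],[1,-0.4,-2.2],[1,-0.4,-2.2],[1,-0.4,-2.2],[1,-0.4,-2.2]]' --hand '[-1,-1,-1,-1,-1,-1]'

```text
t: 10.07
tcp_pos: [0.4258, -0.0455, 0.0576]
ee_rot: [-0.013, 0.707, 0.013, 0.707]
ft_force: [0.0, 0.4, -1.4]
finger_gap: 0.0225
```

```bash
python3 - <<'E'
from h import *
st(); c=grab("wrist"); cv2.imwrite("pics/w3.png",c[0])
np.savez("w3.npz",a=c[0],K=c[1],R=c[2],c=c[3])
s=grab("side"); i=s[0][180:330,200:400]; cv2.imwrite("pics/s3.png",cv2.resize(i,None,fx=3,fy=3,interpolation=2))
E
```

```text
t 10.07 tcp [ 0.4258 -0.0455  0.0576] x [ 0. -0. -1.] y [-0.038  0.999 -0.   ] F [ 0.   0.4 -1.4] gap 0.0225 q [ 0.68  0.69 -0.98  2.24  0.93  0.71  0.64]
```

View pics/w3.png

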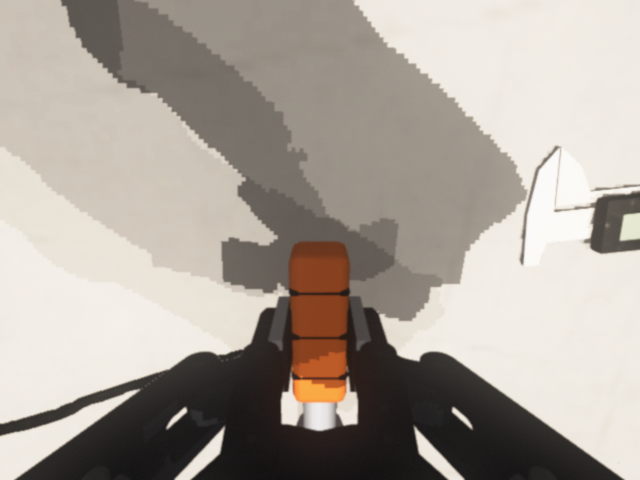

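Pin is held straight in the jaws: handle rear end at row ~243, front end at row ~402, column 319.

```bash
python3 - <<'E'
from h import *
d=np.load("w3.npz"); c=(d["a"],d["K"],d["R"],d["c"])
for q in((319,243),(319,250),(319,402)): print(ray(c,q,.052).round(4),ray(c,q,.028).round(4))
E
```

```text
[ 0.3844 -0.0475  0.052 ] [ 0.3923 -0.0472  0.028 ]
[ 0.3871 -0.0474  0.052 ] [ 0.3956 -0.0471  0.028 ]
[ 0.4567 -0.0448  0.052 ] [ 0.4789 -0.044   0.028 ]
```

View pics/s3.png

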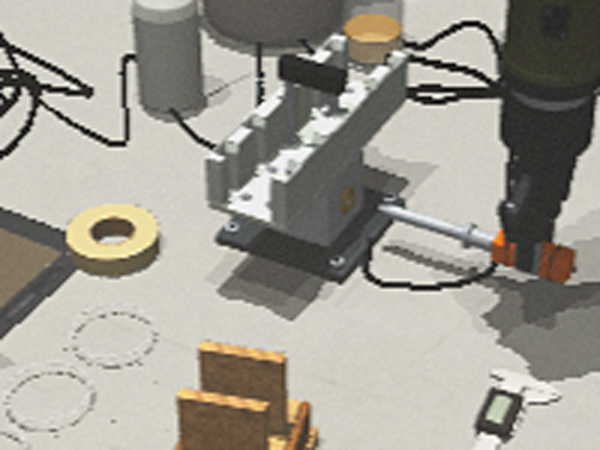

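The side crop shows the pin clear of and level with the bush at crop (348,200); nose at (383,207).

```bash
python3 - <<'E'
from h import *
c=grab("side")
print("nose",ray(c,(200+383/3,180+207/3),.04),"bush",ray(c,(200+348/3,180+200/3),.04))
c2=grab("scene"); i=c2[0][180:300,270:450]; cv2.imwrite("pics/sc3.png",cv2.resize(i,None,fx=4,fy=4,interpolation=2))
p=np.array([.4215,-.0457,.0396]); print(proj(c,p+.146*np.array([.9993,.038,0])),proj(c2,p+.146*np.array([.9993,.038,0])))
E
```

```text
nose [ 0.56688529 -0.03775527  0.04      ] bush [ 0.59887214 -0.0312916   0.04      ]
[327.92200862 248.59977131] [336.34481996 252.18342792]
```

View pics/sc3.png

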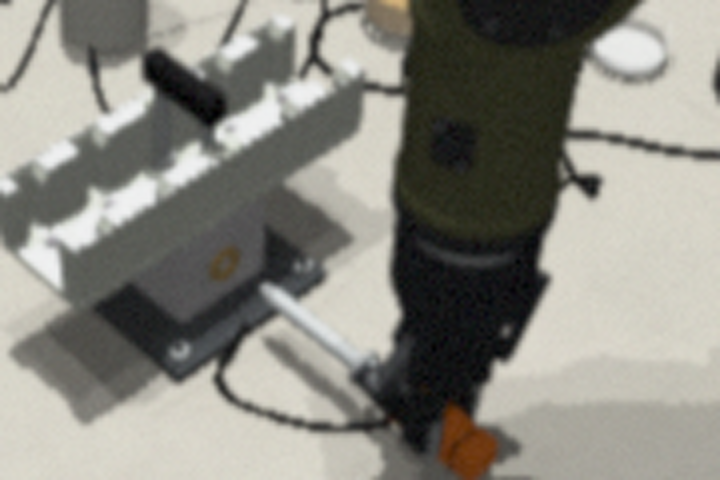

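```bash
python3 - <<'E'
from h import *
c2=grab("scene"); c1=grab("side")
a=ray(c2,(270+264/4,180+288/4),.04);b=ray(c2,(270+225/4,180+265/4),.04); print("scene nose",a,"bush",b,b-a)
# triangulate bush from both views
def dr(c,uv): d=c[2]@np.linalg.inv(c[1])@np.array([*uv,1.]); return c[3],d/np.linalg.norm(d)
def tri(u1,u2):
    A=np.zeros((3,3));B=np.zeros(3)
    for o,d in(dr(c1,u1),dr(c2,u2)):
        M=np.eye(3)-np.outer(d,d);A+=M;B+=M@o
    return np.linalg.solve(A,B)
print("tri bush",tri((316,246.67),(326.2,246.2)),"nose",tri((327.67,249),(336,252)))
st()
E
```

```text
scene nose [ 0.56812703 -0.03966272  0.04      ] bush [ 0.59817394 -0.03399068  0.04      ] [0.03004691 0.00567203 0.        ]
tri bush [ 0.60200583 -0.03705465  0.03508672] nose [ 0.56884429 -0.04070007  0.03791933]
t 10.37 tcp [ 0.4259 -0.0457  0.0574] x [ 0. -0. -1.] y [-0.035  0.999 -0.   ] F [ 0.4 -0.2 -0.6] gap 0.0228 q [ 0.68  0.69 -0.98  2.24  0.93  0.71  0.64]
```

Request:
jog_arm --dr '[[0,0,0],[0,0,0],[0,0,0],[0,0,0],[0,0,0],[0,0,0],[0,0,0],[0,0,0]]' --slide '[[0,0.4,0.1],[0,0.4,0.1],[1,0.44,0.1],[2,0.47,0.1],[3,0.51,0.1],[4,0.54,0.1],[4.5,0.56,0.1],[4.5,0.56,0.1]]' --hand '[-1,-1,-1,-1,-1,-1,-1,-1]'

```text
t: 11.03
tcp_pos: [0.4727, -0.0396, 0.0582]
ee_rot: [-0.012, 0.707, 0.013, 0.707]
ft_force: [-0.4, -0.6, -1.2]
finger_gap: 0.0226
```

```bash
python3 - <<'E'
from h import *
st()
s=grab("side"); i=s[0][180:330,200:400]; j=grab("scene")[0][180:330,250:450]; cv2.imwrite("pics/s4.png",cv2.resize(np.hstack([i,j]),None,fx=2,fy=2,interpolation=2))
E
```

```text
t 11.03 tcp [ 0.4727 -0.0396  0.0582] x [ 0.001  0.001 -1.   ] y [-0.035  0.999  0.001] F [-0.4 -0.6 -1.2] gap 0.0226 q [ 0.65  0.73 -0.98  2.12  0.9   0.78  0.69]
```

Request:
jog_arm --dr '[[0,0,0],[0,0,0],[0,0,0],[0,0,0],[0,0,0],[0,0,0]]' --slide '[[0.7,0.02,0],[1.4,0.05,0],[2.1,0.07,0],[2.8,0.1,0],[3.5,0.12,0],[3.5,0.12,0]]' --hand '[-1,-1,-1,-1,-1,-1]'

```text
t: 11.63
tcp_pos: [0.5078, -0.0385, 0.0584]
ee_rot: [-0.012, 0.706, 0.012, 0.708]
ft_force: [0.8, 0.4, -0.8]
finger_gap: 0.0224
```

```bash
python3 - <<'E'
from h import *
st()
E
```

```text
t 11.63 tcp [ 0.5078 -0.0385  0.0584] x [ 0.002  0.001 -1.   ] y [-0.035  0.999  0.001] F [ 0.8  0.4 -0.8] gap 0.0224 q [ 0.63  0.77 -0.97  2.03  0.89  0.84  0.73]
```

Request:
jog_arm --dr '[[0,0,0],[0,0,0],[0,0,0],[0,0,0],[0,0,0],[0,0,0],[0,0,0]]' --slide '[[0.7,0.02,0],[1.4,0.05,0],[2.1,0.07,0],[2.7,0.1,0],[3.2,0.12,0],[3.4,0.12,0],[3.4,0.12,0]]' --hand '[-1,-1,-1,-1,-1,-1,-1]'

```text
t: 12.22
tcp_pos: [0.5378, -0.0377, 0.0575]
ee_rot: [-0.013, 0.709, 0.012, 0.705]
ft_force: [-7.4, 0.3, 0.2]
finger_gap: 0.0223
```

```bash
python3 - <<'E'
from h import *
st()
E
```

```text
t 12.22 tcp [ 0.5378 -0.0377  0.0575] x [-0.005 -0.001 -1.   ] y [-0.036  0.999 -0.001] F [-7.4  0.3  0.2] gap 0.0223 q [ 0.61  0.8  -0.97  1.95  0.87  0.89  0.77]
```

Request:
jog_arm --dr '[[0,0,0],[0,0,0],[0,0,0],[0,0,0]]' --slide '[[0.3,0.01,0],[0.5,0.01,0],[0.5,0.01,0],[0.5,0.01,0]]' --hand '[-1,-1,-1,-1]'

```text
t: 12.55
tcp_pos: [0.5381, -0.0378, 0.057]
ee_rot: [-0.014, 0.712, 0.012, 0.702]
ft_force: [-21.3, -0.0, 10.6]
finger_gap: 0.0225
```

```bash
python3 - <<'E'
from h import *
st(); c=grab("wrist"); cv2.imwrite("pics/w5.png",c[0])
np.savez("w5.npz",a=c[0],K=c[1],R=c[2],c=c[3])
s=grab("side"); i=s[0][190:290,220:370]; j=grab("scene")[0][190:290,260:410]; cv2.imwrite("pics/s5.png",cv2.resize(np.hstack([i,j,c[0][300:400,245:395]]),None,fx=1.77,fy=1.77,interpolation=2) if 0 else np.vstack([cv2.resize(np.hstack([i,j]),None,fx=2.6,fy=2.6,interpolation=2),cv2.resize(c[0][230:480],(780,305))]))
E
```

```text
t 12.55 tcp [ 0.5381 -0.0378  0.057 ] x [-0.013 -0.003 -1.   ] y [-0.037  0.999 -0.003] F [-21.3  -0.   10.6] gap 0.0225 q [ 0.6   0.81 -0.97  1.94  0.87  0.9   0.78]
```

View pics/s5.png

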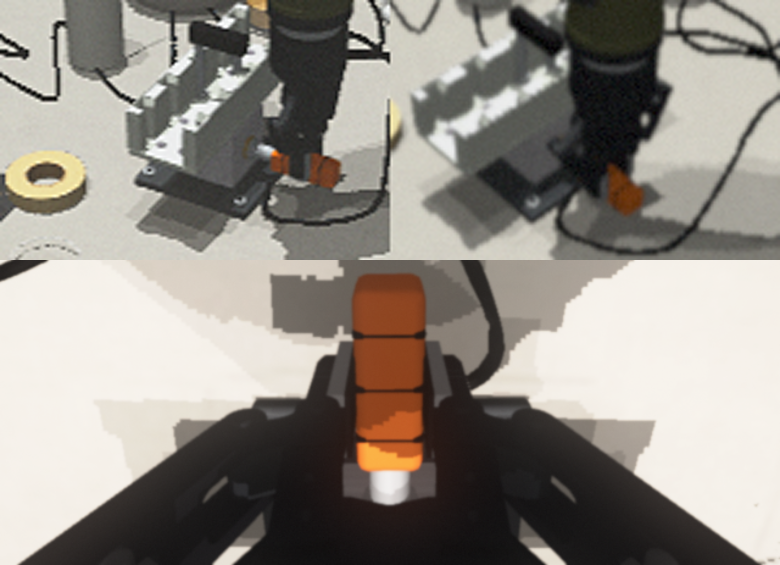

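Pin stopped at x=0.538 with 21 N. The handle has not slipped (rows 242–402), so it stands about 6 mm short, and the upward force says it is slightly low. Backing off and raising.

Request:
jog_arm --dr '[[0,0,0],[0,0,0],[0,0,0],[0,0,0],[0,0,0]]' --slide '[[-1,-0.02,0],[-1.5,-0.05,0],[-1.5,-0.05,0.1],[-1.5,-0.05,0.15],[-1.5,-0.05,0.15]]' --hand '[-1,-1,-1,-1,-1]'

```text
t: 13.12
tcp_pos: [0.5299, -0.038, 0.0596]
ee_rot: [-0.012, 0.707, 0.012, 0.707]
ft_force: [-1.8, 0.9, -5.0]
finger_gap: 0.0228
```

```bash
python3 - <<'E'
from h import *
st()
E
```

```text
t 13.12 tcp [ 0.5299 -0.038   0.0596] x [-0.001  0.    -1.   ] y [-0.035  0.999  0.   ] F [-1.8  0.9 -5. ] gap 0.0228 q [ 0.62  0.79 -0.97  1.97  0.87  0.87  0.76]
```

Request:
jog_arm --dr '[[0,0,0],[0,0,0],[0,0,0],[0,0,0],[0,0,0]]' --slide '[[0,0,-0.06],[0.4,0.01,-0.06],[0.8,0.03,-0.06],[1.1,0.04,-0.06],[1.1,0.04,-0.06]]' --hand '[-1,-1,-1,-1,-1]'

```text
t: 13.53
tcp_pos: [0.538, -0.0379, 0.0584]
ee_rot: [-0.013, 0.71, 0.012, 0.704]
ft_force: [-11.6, -0.6, 2.5]
finger_gap: 0.0227
```

```bash
python3 - <<'E'
from h import *
st()
E
```

```text
t 13.53 tcp [ 0.538  -0.0379  0.0584] x [-0.007 -0.002 -1.   ] y [-0.036  0.999 -0.002] F [-11.6  -0.6   2.5] gap 0.0227 q [ 0.61  0.8  -0.97  1.95  0.87  0.89  0.78]
```

```bash
python3 - <<'E'
from h import *
st(); s=grab("side"); u=np.array([.9994,.035,0]); ax=np.array([.6395,-.0341,.04])
for d in(-.038,-.0435,-.065): print(d,proj(s,ax+d*u))
i=s[0][225:275,295:362]; cv2.imwrite("pics/s6.png",cv2.resize(i,None,fx=11,fy=11,interpolation=2))
E
```

```text
t 13.53 tcp [ 0.538  -0.0379  0.0584] x [-0.007 -0.002 -1.   ] y [-0.036  0.999 -0.002] F [-11.6  -0.6   2.5] gap 0.0227 q [ 0.61  0.8  -0.97  1.95  0.87  0.89  0.78]
-0.038 [315.8981851  245.58345949]
-0.0435 [317.71989076 246.15534811]
-0.065 [324.89268681 248.40710618]
```

View pics/s6.png

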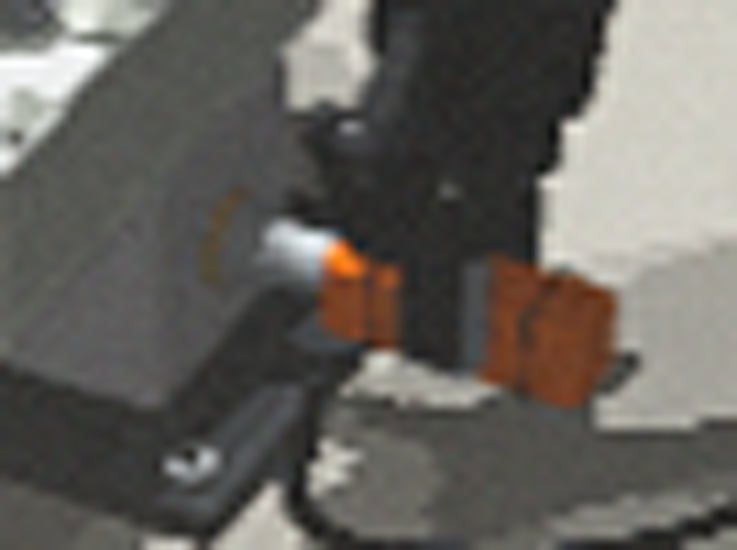

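```bash
python3 - <<'E'
from h import *
s=grab("side"); u=np.array([.9994,.035,0]);v=np.array([-.035,.9994,0]); ax=np.array([.6395,-.0341,.04])
f=lambda d,y,z:((proj(s,ax+d*u+v*y+[0,0,z])-[295,225])*11+5).round(0)
for e in(0,-.0057):
    print(e,"front near bot",f(-.065+e,.012,-.012),"front near top",f(-.065+e,.012,.012),"rear near bot",f(-.135+e,.012,-.012),"rear near top",f(-.135+e,.012,.012),"rear far top",f(-.135+e,-.012,.012),"flange rear c",f(-.043+e,0,0),"near",f(-.043+e,.012,0),"bush near",f(-.038,.0125,0),f(-.035,.0125,0))
E
```

```text
0 front near bot [311. 328.] front near top [312. 248.] rear near bot [574. 412.] rear near top [578. 332.] rear far top [620. 278.] flange rear c [253. 237.] near [230. 263.] bush near [211. 258.] [200. 255.]
-0.0057 front near bot [332. 335.] front near top [334. 255.] rear near bot [596. 419.] rear near top [600. 339.] rear far top [642. 285.] flange rear c [274. 244.] near [251. 270.] bush near [211. 258.] [200. 255.]
```

Orange handle ends sit where "home" predicts (crop 575 and 615), so the hard stop is the flange against the bush. Releasing.

Request:
jog_arm --dr '[[0,0,0],[0,0,0],[0,0,0],[0,0,0],[0,0,0],[0,0,0],[0,0,0],[0,0,0],[0,0,0],[0,0,0]]' --slide '[[-0.2,0,0],[-0.2,0,0],[-0.2,0,0],[-0.2,0,0],[-0.2,0,0],[-1,0,3],[-3,0,7],[-4,0,11],[-6,1,15],[-8,3,19]]' --hand '[0,0,0,0,0,0,0,0,0,0]'

```text
t: 14.47
tcp_pos: [0.4662, -0.0137, 0.2394]
ee_rot: [-0.012, 0.707, 0.011, 0.707]
ft_force: [0.3, 0.1, 1.1]
finger_gap: 0.0426
```

Request:
jog_arm --dr '[[0,0,0],[0,0,0],[0,0,0],[0,0,0],[0,0,0],[0,0,0],[0,0,0],[0,0,0],[0,0,0],[0,0,0],[0,0,0],[0,0,0]]' --slide '[[0,3,3],[0,6,6],[0,9,9],[0,13,10],[0,17,10],[0,21,10],[0,25,10],[0,29,10],[0,32,10],[0,32,10],[0,32,10],[0,32,10]]' --hand '[0,0,0,0,0,0,0,0,0,0,0,0]'

```text
t: 15.47
tcp_pos: [0.4667, 0.3067, 0.3376]
ee_rot: [-0.013, 0.707, 0.012, 0.707]
ft_force: [0.7, -0.1, -0.1]
finger_gap: 0.0428
```

```bash
python3 - <<'E'
from h import *
st(); c=grab("wrist"); cv2.imwrite("pics/w7.png",c[0])
np.savez("w7.npz",a=c[0],K=c[1],R=c[2],c=c[3])
s=grab("side"); cv2.imwrite("pics/s7.png",s[0])
E
```

```text
t 15.47 tcp [0.4667 0.3067 0.3376] x [-0.    -0.001 -1.   ] y [-0.035  0.999 -0.001] F [ 0.7 -0.1 -0.1] gap 0.0428 q [ 0.06  0.52 -1.15  1.53  0.48  1.4   0.48]
```

View pics/w7.png

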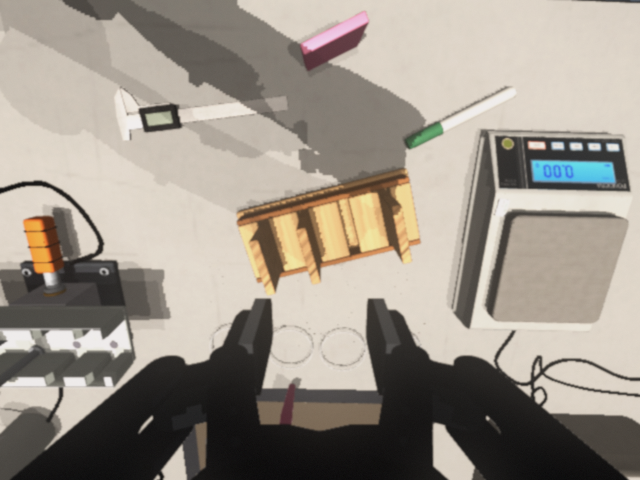

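Stand at (238–420,168–285); coupon top edges run about (250,225)–(268,290), (305,215)–(316,282) and (395,190)–(408,262). Pin handle at (42,243) is upright in line with the pedestal.

```bash
python3 - <<'E'
from h import *
i=cv2.imread("pics/w7.png")[155:305,225:430]; cv2.imwrite("pics/w7c.png",cv2.resize(i,None,fx=3.9,fy=3.9,interpolation=2))
E
```

```text
(no output)
```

View pics/w7c.png

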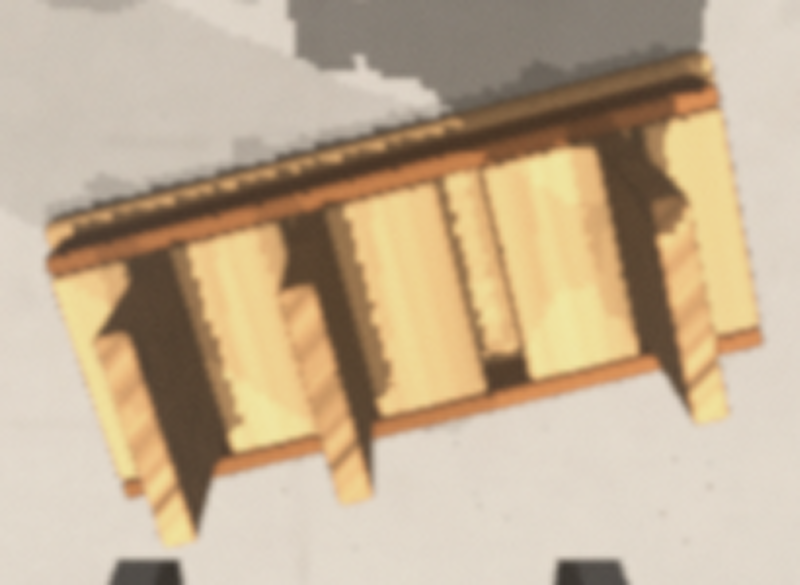

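Coupon top strips are clear: crop ends A (114,335)–(181,542), B (298,288)–(355,500), C (672,208)–(712,419).

```bash
python3 - <<'E'
from h import *
d=np.load("w7.npz"); c=(d["a"],d["K"],d["R"],d["c"])
f=lambda p,z: ray(c,(225+p[0]/3.9-.4,155+p[1]/3.9-.4),z)
M=[]
for a,b in(((114,335),(181,542)),((298,288),(355,500)),((672,208),(712,419))):
    A,B=f(a,.112),f(b,.112); v=B-A; M.append((A+B)/2); print(M[-1].round(4),"len",np.linalg.norm(v).round(4),"yaw",np.degrees(np.arctan2(v[1],v[0])).round(1))
print(np.linalg.norm(M[1]-M[0]),np.linalg.norm(M[2]-M[1]), np.degrees(np.arctan2(*(M[2]-M[0])[:2][::-1])))
for p in((50,262),(717,92),(130,490),(760,335)): print("stand",f(p,.042).round(4))
E
```

```text
[0.5278 0.2487 0.112 ] len 0.0621 yaw 16.0
[0.5133 0.2966 0.112 ] len 0.0621 yaw 15.6
[0.4874 0.3915 0.112 ] len 0.0596 yaw 16.4
0.05006119609219788 0.09835790566868953 105.77189001586302
stand [0.4979 0.2079 0.042 ]
stand [0.4383 0.4091 0.042 ]
stand [0.5746 0.2312 0.042 ]
stand [0.5139 0.4315 0.042 ]
```

Request:
jog_arm --dr '[[0,0,0.1],[0,0,0.2],[0,0,0.24],[0,0,0.24],[0,0,0.24],[0,0,0.24],[0,0,0.24],[0,0,0.24],[0,0,0.24],[0,0,0.24]]' --slide '[[3,-3,-3],[6.1,-5.8,-6],[6.1,-5.8,-9],[6.1,-5.8,-12],[6.1,-5.8,-14],[6.1,-5.8,-16],[6.1,-5.8,-18],[6.1,-5.8,-18],[6.1,-5.8,-18],[6.1,-5.8,-18]]' --hand '[-0.3,-0.3,-0.3,-0.3,-0.3,-0.3,-0.3,-0.3,-0.3,-0.3]'

```text
t: 16.4
tcp_pos: [0.5283, 0.2487, 0.1591]
ee_rot: [-0.096, 0.7, 0.097, 0.701]
ft_force: [1.3, 0.3, 0.2]
finger_gap: 0.0295
```

```bash
python3 - <<'E'
from h import *
st()
s=grab("side"); i=s[0][180:280,220:370];cv2.imwrite("pics/s8.png",cv2.resize(i,None,fx=5,fy=5,interpolation=2))
E
```

```text
t 16.4 tcp [0.5283 0.2487 0.1591] x [ 0.001  0.001 -1.   ] y [-0.27   0.963  0.   ] F [1.3 0.3 0.2] gap 0.0295 q [ 0.14  0.75 -1.1   1.74  0.73  1.13  0.66]
```

Request:
jog_arm --dr '[[0,0,0],[0,0,0],[0,0,0],[0,0,0],[0,0,0],[0,0,0],[0,0,0],[0,0,0]]' --slide '[[0,0,-2],[0,0,-4],[0,0,-6.1],[0,0,-6.1],[0,0,-6.1],[0,0,-6.1],[0,0,-6.1],[0,0,-6.1]]' --hand '[-0.3,-0.3,-0.3,-0.3,-1,-1,-1,-1]'

```text
t: 17.12
tcp_pos: [0.5283, 0.2497, 0.0984]
ee_rot: [-0.097, 0.7, 0.097, 0.701]
ft_force: [0.7, -0.9, 4.1]
finger_gap: 0.0086
```

Request:
jog_arm --dr '[[0,0,0],[0,0,0],[0,0,0],[0,0,0],[0,0,0],[0,0,0],[0,0,0],[0,0,0],[0,0,0]]' --slide '[[0,0,1],[0,0,3],[0,0,6],[0,0,9],[0,0,12],[0,0,15],[0,0,18],[0,0,21],[0,0,21]]' --hand '[-1,-1,-1,-1,-1,-1,-1,-1,-1]'

```text
t: 17.87
tcp_pos: [0.528, 0.2516, 0.3139]
ee_rot: [-0.096, 0.698, 0.099, 0.703]
ft_force: [-0.5, 0.3, -0.2]
finger_gap: 0.0094
```

```bash
python3 - <<'E'
from h import *
st()
E
```

```text
t 17.87 tcp [0.528  0.2516 0.3139] x [ 0.007  0.005 -1.   ] y [-0.273  0.962  0.003] F [-0.5  0.3 -0.2] gap 0.0094 q [ 0.19  0.61 -1.2   1.51  0.57  1.4   0.8 ]
```

Request:
jog_arm --dr '[[0,0,-0.05],[0,0,-0.1],[0,0,-0.15],[0,0,-0.2],[0,0,-0.24],[0,0,-0.24],[0,0,-0.24],[0,0,-0.24],[0,0,-0.24],[0,0,-0.24],[0,0,-0.24],[0,0,-0.24]]' --slide '[[1,-3,0],[2,-6,0],[3,-10,0],[5,-14,0],[7,-18,0],[9,-22,0],[10,-26,0],[11,-30,0],[11.3,-33.4,0],[11.3,-33.4,0],[11.3,-33.4,0],[11.3,-33.4,0]]' --hand '[-1,-1,-1,-1,-1,-1,-1,-1,-1,-1,-1,-1]'

```text
t: 18.87
tcp_pos: [0.6403, -0.0845, 0.3072]
ee_rot: [-0.012, 0.707, 0.013, 0.707]
ft_force: [-0.3, -0.1, 0.1]
finger_gap: 0.0094
```

```bash
python3 - <<'E'
from h import *
st(); c=grab("wrist"); np.savez("w9.npz",a=c[0],K=c[1],R=c[2],c=c[3]); cv2.imwrite("pics/w9.png",c[0])
for s in(-.095,-.05,0,.05,.095): 
    b=np.array([.6395,-.0343])+s*np.array([-.036,.999]); print(s,[proj(c,(*(b+e*np.array([.999,.036])),.132)).round(0) for e in(-.038,.034)])
E
```

```text
t 18.87 tcp [ 0.6403 -0.0845  0.3072] x [ 0.     0.001 -1.   ] y [-0.035  0.999  0.001] F [-0.3 -0.1  0.1] gap 0.0094 q [ 0.66  0.7  -1.14  1.35  0.63  1.48  1.17]
-0.095 [array([265., 184.]), array([269., 264.])]
-0.05 [array([320., 184.]), array([320., 264.])]
0 [array([380., 184.]), array([376., 264.])]
0.05 [array([440., 183.]), array([431., 264.])]
0.095 [array([494., 183.]), array([482., 264.])]
```

View pics/w9.png

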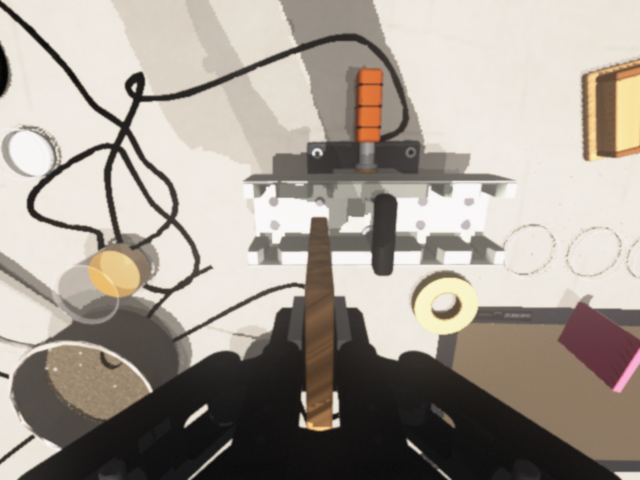

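Request:
jog_arm --dr '[[0,0,0],[0,0,0],[0,0,0],[0,0,0],[0,0,0],[0,0,0],[0,0,0],[0,0,0]]' --slide '[[0.1,0,-3],[0.1,0,-6],[0.1,0,-8],[0.1,0,-9],[0.1,0,-10],[0.1,0,-11],[0.1,0,-11.5],[0.1,0,-11.5]]' --hand '[-1,-1,-1,-1,-1,-1,-1,-1]'

```text
t: 19.58
tcp_pos: [0.6417, -0.0846, 0.1913]
ee_rot: [-0.013, 0.707, 0.013, 0.707]
ft_force: [0.5, 0.2, -0.6]
finger_gap: 0.0094
```

```bash
python3 - <<'E'
from h import *
st()
d=np.load("w9.npz"); c=(d["a"],d["K"],d["R"],d["c"])
hsv=cv2.cvtColor(c[0],cv2.COLOR_BGR2HSV); m=cv2.inRange(hsv,(3,150,100),(18,255,255)); m[:,:340]=0;m[:,400:]=0;m[160:]=0
p=np.argwhere(m)[:,::-1]; print(p.min(0),p.max(0),p.mean(0), ray(c,(p.mean(0)[0],p.max(0)[1]),.052),ray(c,(p.mean(0)[0],p.min(0)[1]),.052))
E
```

```text
t 19.58 tcp [ 0.6417 -0.0846  0.1913] x [-0.  0. -1.] y [-0.036  0.999  0.   ] F [ 0.5  0.2 -0.6] gap 0.0094 q [ 0.66  0.79 -1.09  1.52  0.72  1.27  1.08]
[356  69] [381 141] [368.7547619 104.9952381] [ 0.57067692 -0.03657785  0.052     ] [ 0.50460969 -0.04183968  0.052     ]
```

Request:
jog_arm --dr '[[0,0,0],[0,0,0],[0,0,0],[0,0,0]]' --slide '[[0,0,-0.7],[0,0,-1.3],[0,0,-1.6],[0,0,-1.7]]' --hand '[-1,-1,-1,-1]'

```text
t: 19.92
tcp_pos: [0.6417, -0.0845, 0.1744]
ee_rot: [-0.012, 0.707, 0.013, 0.707]
ft_force: [-0.4, 0.8, 0.1]
finger_gap: 0.0094
```

```bash
python3 - <<'E'
from h import *
st()
E
```

```text
t 19.92 tcp [ 0.6417 -0.0845  0.1744] x [ 0.     0.001 -1.   ] y [-0.036  0.999  0.001] F [-0.4  0.8  0.1] gap 0.0094 q [ 0.65  0.81 -1.08  1.54  0.74  1.24  1.06]
```

Request:
jog_arm --dr '[[0,0,0],[0,0,0],[0,0,0],[0,0,0],[0,0,0],[0,0,0],[0,0,0],[0,0,0],[0,0,0],[0,0,0]]' --slide '[[0,0,0],[0,0,0],[0,0,0],[0,0,0],[0,0,2],[0,0,5],[-1,1,8],[-2,4,8],[-3,8,8],[-4,12,8]]' --hand '[-0.3,-0.3,-0.3,-0.3,-0.3,-0.3,-0.3,-0.3,-0.3,-0.3]'

```text
t: 20.75
tcp_pos: [0.6015, 0.0352, 0.2555]
ee_rot: [-0.011, 0.707, 0.011, 0.708]
ft_force: [0.5, 0.9, 0.1]
finger_gap: 0.0297
```

Request:
jog_arm --dr '[[0,0,0.1],[0,0,0.2],[0,0,0.24],[0,0,0.24],[0,0,0.24],[0,0,0.24],[0,0,0.24],[0,0,0.24],[0,0,0.24],[0,0,0.24],[0,0,0.24]]' --slide '[[-2,4,0],[-3,8,0],[-5,12,0],[-6,16,-2],[-7,20,-5],[-8,23,-7],[-8.8,26.1,-9],[-8.8,26.1,-9],[-8.8,26.1,-9],[-8.8,26.1,-9],[-8.8,26.1,-9]]' --hand '[-0.3,-0.3,-0.3,-0.3,-0.3,-0.3,-0.3,-0.3,-0.3,-0.3,-0.3]'

```text
t: 21.67
tcp_pos: [0.5147, 0.295, 0.1653]
ee_rot: [-0.097, 0.7, 0.096, 0.701]
ft_force: [-0.3, -0.4, -0.2]
finger_gap: 0.0303
```

```bash
python3 - <<'E'
from h import *
st()
s=grab("side"); cv2.imwrite("pics/s10.png",cv2.resize(s[0][170:420,200:380],None,fx=3,fy=2.4*1.0,interpolation=2))
E
```

```text
t 21.67 tcp [0.5147 0.295  0.1653] x [ 0.001 -0.001 -1.   ] y [-0.27   0.963 -0.001] F [-0.3 -0.4 -0.2] gap 0.0303 q [ 0.05  0.75 -1.09  1.71  0.72  1.15  0.6 ]
```

View pics/s10.png

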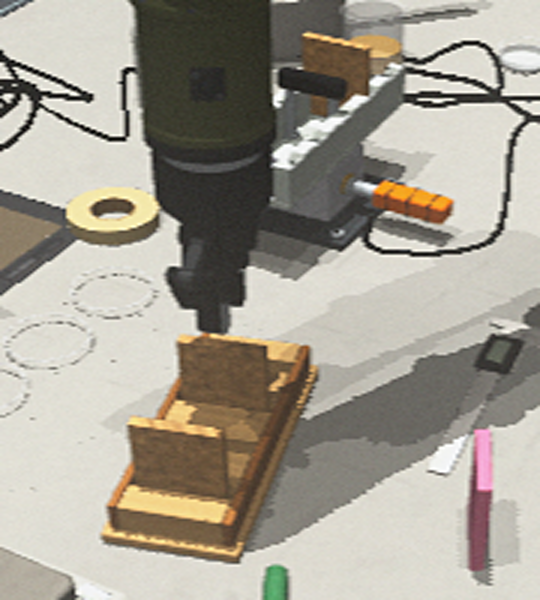

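Coupon A stands upright in the rack beyond the handle (335,75); the gripper is above coupon B. Grasping B.

Request:
jog_arm --dr '[[0,0,0],[0,0,0],[0,0,0],[0,0,0],[0,0,0],[0,0,0],[0,0,0],[0,0,0]]' --slide '[[-0.1,0.1,-2],[-0.1,0.1,-4],[-0.1,0.1,-6.7],[-0.1,0.1,-6.7],[-0.1,0.1,-6.7],[-0.1,0.1,-6.7],[-0.1,0.1,-6.7],[-0.1,0.1,-6.7]]' --hand '[-0.3,-0.3,-0.3,-0.3,-1,-1,-1,-1]'

```text
t: 22.38
tcp_pos: [0.5134, 0.2973, 0.0993]
ee_rot: [-0.097, 0.7, 0.097, 0.701]
ft_force: [-0.1, -0.7, 0.2]
finger_gap: 0.0095
```

Request:
jog_arm --dr '[[0,0,0],[0,0,0],[0,0,0],[0,0,0],[0,0,0],[0,0,0],[0,0,0],[0,0,0],[0,0,0]]' --slide '[[0,0,1],[0,0,3],[0,0,6],[0,0,9],[0,0,12],[0,0,15],[0,0,18],[0,0,21],[0,0,21]]' --hand '[-1,-1,-1,-1,-1,-1,-1,-1,-1]'

```text
t: 23.13
tcp_pos: [0.5127, 0.2997, 0.3151]
ee_rot: [-0.096, 0.698, 0.099, 0.703]
ft_force: [0.3, 0.5, -0.7]
finger_gap: 0.0094
```

```bash
python3 - <<'E'
from h import *
st()
E
```

```text
t 23.13 tcp [0.5127 0.2997 0.3151] x [ 0.007  0.006 -1.   ] y [-0.273  0.962  0.004] F [ 0.3  0.5 -0.7] gap 0.0094 q [ 0.08  0.61 -1.18  1.49  0.57  1.41  0.73]
```

Request:
jog_arm --dr '[[0,0,-0.05],[0,0,-0.1],[0,0,-0.15],[0,0,-0.2],[0,0,-0.24],[0,0,-0.24],[0,0,-0.24],[0,0,-0.24],[0,0,-0.24],[0,0,-0.24],[0,0,-0.24]]' --slide '[[1,-3,0],[3,-6,0],[5,-10,0],[7,-14,0],[9,-18,0],[11,-22,0],[12,-26,0],[12.4,-28.2,0],[12.4,-28.2,0],[12.4,-28.2,0],[12.4,-28.2,0]]' --hand '[-1,-1,-1,-1,-1,-1,-1,-1,-1,-1,-1]'

```text
t: 24.05
tcp_pos: [0.6362, 0.016, 0.3084]
ee_rot: [-0.012, 0.707, 0.013, 0.707]
ft_force: [0.4, -0.5, 0.5]
finger_gap: 0.0092
```

```bash
python3 - <<'E'
from h import *
st()
E
```

```text
t 24.05 tcp [0.6362 0.016  0.3084] x [ 0.     0.001 -1.   ] y [-0.036  0.999  0.001] F [ 0.4 -0.5  0.5] gap 0.0092 q [ 0.51  0.68 -1.13  1.37  0.6   1.46  1.02]
```

Request:
jog_arm --dr '[[0,0,0],[0,0,0],[0,0,0],[0,0,0],[0,0,0],[0,0,0],[0,0,0],[0,0,0]]' --slide '[[0.1,0,-3],[0.1,0,-6],[0.1,0,-8],[0.1,0,-9],[0.1,0,-10],[0.1,0,-11],[0.1,0,-11.6],[0.1,0,-11.6]]' --hand '[-1,-1,-1,-1,-1,-1,-1,-1]'

```text
t: 24.72
tcp_pos: [0.6375, 0.0153, 0.1912]
ee_rot: [-0.013, 0.707, 0.013, 0.707]
ft_force: [0.3, -1.3, -0.7]
finger_gap: 0.0094
```

```bash
python3 - <<'E'
from h import *
st()
E
```

```text
t 24.72 tcp [0.6375 0.0153 0.1912] x [-0. -0. -1.] y [-0.036  0.999 -0.   ] F [ 0.3 -1.3 -0.7] gap 0.0094 q [ 0.5   0.77 -1.07  1.55  0.7   1.25  0.93]
```

Request:
jog_arm --dr '[[0,0,0],[0,0,0],[0,0,0],[0,0,0]]' --slide '[[0,0,-0.7],[0,0,-1.3],[0,0,-1.6],[0,0,-1.6]]' --hand '[-1,-1,-1,-1]'

```text
t: 25.05
tcp_pos: [0.6378, 0.0154, 0.1755]
ee_rot: [-0.012, 0.707, 0.013, 0.707]
ft_force: [0.0, 1.4, -0.7]
finger_gap: 0.0097
```

Request:
jog_arm --dr '[[0,0,0],[0,0,0],[0,0,0],[0,0,0],[0,0,0],[0,0,0],[0,0,0],[0,0,0],[0,0,0],[0,0,0]]' --slide '[[0,0,0],[0,0,0],[0,0,0],[0,0,0],[0,0,2],[0,0,5],[-1,1,8],[-2,4,8],[-3,8,8],[-5,12,8]]' --hand '[-0.3,-0.3,-0.3,-0.3,-0.3,-0.3,-0.3,-0.3,-0.3,-0.3]'

```text
t: 25.88
tcp_pos: [0.5898, 0.1329, 0.2564]
ee_rot: [-0.011, 0.706, 0.011, 0.708]
ft_force: [-0.0, 0.8, -0.8]
finger_gap: 0.0298
```

Request:
jog_arm --dr '[[0,0,0.1],[0,0,0.2],[0,0,0.24],[0,0,0.24],[0,0,0.24],[0,0,0.24],[0,0,0.24],[0,0,0.24],[0,0,0.24],[0,0,0.24],[0,0,0.24]]' --slide '[[-2,4,0],[-3,8,0],[-5,12,0],[-6,16,-2],[-8,20,-5],[-9,23,-7],[-10,25.7,-9],[-10,25.7,-9],[-10,25.7,-9],[-10,25.7,-9],[-10,25.7,-9]]' --hand '[-0.3,-0.3,-0.3,-0.3,-0.3,-0.3,-0.3,-0.3,-0.3,-0.3,-0.3]'

```text
t: 26.8
tcp_pos: [0.4903, 0.3883, 0.1665]
ee_rot: [-0.097, 0.7, 0.096, 0.701]
ft_force: [-0.4, 0.6, 0.6]
finger_gap: 0.0303
```

```bash
python3 - <<'E'
from h import *
st()
E
```

```text
t 26.8 tcp [0.4903 0.3883 0.1665] x [ 0.001 -0.    -1.   ] y [-0.27   0.963 -0.001] F [-0.4  0.6  0.6] gap 0.0303 q [-0.14  0.78 -1.06  1.62  0.72  1.18  0.49]
```

Request:
jog_arm --dr '[[0,0,0],[0,0,0],[0,0,0],[0,0,0],[0,0,0],[0,0,0],[0,0,0],[0,0,0]]' --slide '[[-0.3,0.3,-2],[-0.3,0.3,-4],[-0.3,0.3,-6.8],[-0.3,0.3,-6.8],[-0.3,0.3,-6.8],[-0.3,0.3,-6.8],[-0.3,0.3,-6.8],[-0.3,0.3,-6.8]]' --hand '[-0.3,-0.3,-0.3,-0.3,-1,-1,-1,-1]'

```text
t: 27.47
tcp_pos: [0.4867, 0.3928, 0.0995]
ee_rot: [-0.096, 0.7, 0.097, 0.701]
ft_force: [0.5, 0.2, -0.9]
finger_gap: 0.0091
```

Request:
jog_arm --dr '[[0,0,0],[0,0,0],[0,0,0],[0,0,0],[0,0,0],[0,0,0],[0,0,0],[0,0,0],[0,0,0]]' --slide '[[0,0,1],[0,0,3],[0,0,6],[0,0,9],[0,0,12],[0,0,15],[0,0,18],[0,0,21],[0,0,21]]' --hand '[-1,-1,-1,-1,-1,-1,-1,-1,-1]'

```text
t: 28.22
tcp_pos: [0.4857, 0.3949, 0.3155]
ee_rot: [-0.095, 0.698, 0.1, 0.703]
ft_force: [-0.7, 1.1, 0.2]
finger_gap: 0.0095
```

```bash
python3 - <<'E'
from h import *
st()
E
```

```text
t 28.22 tcp [0.4857 0.3949 0.3155] x [ 0.006  0.007 -1.   ] y [-0.273  0.962  0.005] F [-0.7  1.1  0.2] gap 0.0095 q [-0.13  0.65 -1.14  1.4   0.59  1.45  0.6 ]
```

Request:
jog_arm --dr '[[0,0,-0.05],[0,0,-0.1],[0,0,-0.15],[0,0,-0.2],[0,0,-0.24],[0,0,-0.24],[0,0,-0.24],[0,0,-0.24],[0,0,-0.24],[0,0,-0.24],[0,0,-0.24],[0,0,-0.24]]' --slide '[[1,-3,0],[3,-6,0],[5,-10,0],[7,-14,0],[9,-18,0],[11,-22,0],[13,-26,0],[14.5,-29,0],[15.1,-33.1,0],[15.1,-33.1,0],[15.1,-33.1,0],[15.1,-33.1,0]]' --hand '[-1,-1,-1,-1,-1,-1,-1,-1,-1,-1,-1,-1]'

```text
t: 29.22
tcp_pos: [0.6368, 0.0612, 0.3083]
ee_rot: [-0.012, 0.707, 0.012, 0.707]
ft_force: [-0.2, 0.6, -0.5]
finger_gap: 0.0092
```

```bash
python3 - <<'E'
from h import *
st()
E
```

```text
t 29.22 tcp [0.6368 0.0612 0.3083] x [ 0.     0.001 -1.   ] y [-0.034  0.999  0.001] F [-0.2  0.6 -0.5] gap 0.0092 q [ 0.43  0.68 -1.11  1.36  0.6   1.46  0.95]
```

Request:
jog_arm --dr '[[0,0,0],[0,0,0],[0,0,0],[0,0,0],[0,0,0],[0,0,0],[0,0,0],[0,0,0]]' --slide '[[-0.1,0,-3],[-0.1,0,-6],[-0.1,0,-8],[-0.1,0,-9],[-0.1,0,-10],[-0.1,0,-11],[-0.1,0,-11.6],[-0.1,0,-11.6]]' --hand '[-1,-1,-1,-1,-1,-1,-1,-1]'

```text
t: 29.88
tcp_pos: [0.6358, 0.0618, 0.1912]
ee_rot: [-0.013, 0.707, 0.013, 0.707]
ft_force: [-0.9, 0.0, -0.4]
finger_gap: 0.0095
```

```bash
python3 - <<'E'
from h import *
st()
E
```

```text
t 29.88 tcp [0.6358 0.0618 0.1912] x [-0.001  0.    -1.   ] y [-0.036  0.999  0.   ] F [-0.9  0.  -0.4] gap 0.0095 q [ 0.42  0.77 -1.06  1.55  0.69  1.24  0.86]
```

Request:
jog_arm --dr '[[0,0,0],[0,0,0],[0,0,0],[0,0,0]]' --slide '[[0,0,-0.7],[0,0,-1.3],[0,0,-1.6],[0,0,-1.6]]' --hand '[-1,-1,-1,-1]'

```text
t: 30.22
tcp_pos: [0.636, 0.0613, 0.1754]
ee_rot: [-0.012, 0.707, 0.012, 0.707]
ft_force: [1.1, 0.7, -0.8]
finger_gap: 0.0096
```

Request:
jog_arm --dr '[[0,0,0],[0,0,0],[0,0,0],[0,0,0],[0,0,0],[0,0,0],[0,0,0],[0,0,0],[0,0,0],[0,0,0],[0,0,0],[0,0,0]]' --slide '[[0,0,0],[0,0,0],[0,0,0],[0,0,0],[0,0,2],[0,0,5],[0,0,8],[-4,-2,12],[-8,-4,16],[-12,-6,20],[-12,-8,20],[-12,-8,20]]' --hand '[-0.3,-0.3,-0.3,-0.3,-0.3,-0.3,-0.3,-0.3,-0.3,-0.3,-0.3,-0.3]'

```text
t: 31.22
tcp_pos: [0.5144, -0.0193, 0.3785]
ee_rot: [-0.013, 0.706, 0.012, 0.708]
ft_force: [1.0, -0.6, 0.6]
finger_gap: 0.0298
```

```bash
python3 - <<'E'
from h import *
st(); c=grab("wrist"); np.savez("w11.npz",a=c[0],K=c[1],R=c[2],c=c[3]); s=grab("scene")
cv2.imwrite("pics/w11.png",cv2.resize(np.hstack([c[0][40:440,130:560],cv2.resize(s[0][150:290,220:370],(430,400),interpolation=2)]),None,fx=.93,fy=.93))
E
```

```text
t 31.22 tcp [ 0.5144 -0.0193  0.3785] x [ 0.002 -0.002 -1.   ] y [-0.035  0.999 -0.002] F [ 1.  -0.6  0.6] gap 0.0298 q [ 0.79  0.45 -1.27  1.55  0.43  1.45  1.11]
```

View pics/w11.png

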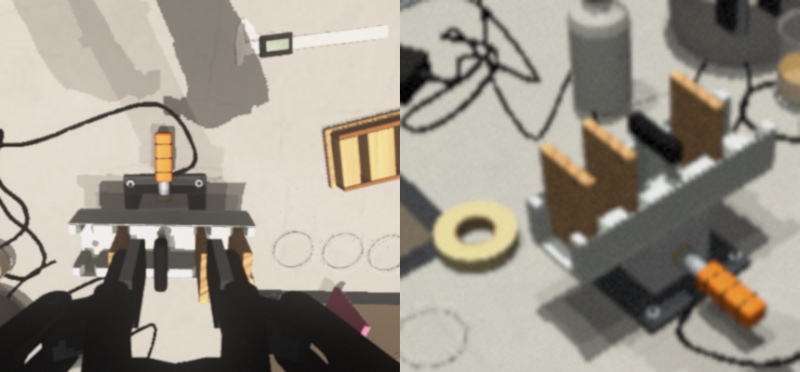

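All three coupons stand at equal height in the rack; pin is in. Checking the pin's depth numerically and coupon tops.

```bash
python3 - <<'E'
from h import *
u=np.array([.9994,.036,0]);v=np.array([-.036,.9994,0]); ax=np.array([.6395,-.0343,.04])
for n,b in(("side",(310,230,370,270)),("scene",(320,230,380,285)),("wrist",(270,160,340,245))):
    c=grab(n); hsv=cv2.cvtColor(c[0],cv2.COLOR_BGR2HSV); m=cv2.inRange(hsv,(5,170,110),(20,255,255)); k=np.zeros_like(m); k[b[1]:b[3],b[0]:b[2]]=m[b[1]:b[3],b[0]:b[2]]
    p=np.argwhere(k)[:,::-1]; print(n,len(p),"min",p.min(0),"max",p.max(0),"mean",p.mean(0).round(1))
    for e in(0,-.005):
        Q=np.array([proj(c,ax+(d+e)*u+y*v+[0,0,z]) for d in(-.065,-.135) for y in(-.012,.012) for z in(-.012,.012)])
        h=cv2.convexHull(Q.astype(np.float32)); M=cv2.moments(h); print("   e",e,"min",Q.min(0).round(1),"max",Q.max(0).round(1),"centroid",np.round([M['m10']/M['m00'],M['m01']/M['m00']],1))
c=grab("scene")
for s in(.095,.05,-.05):
    q=ax+s*v; print("top pred",proj(c,(q[0]-.032*u[0],q[1]-.032*u[1],.188)).round(1),proj(c,(q[0]+.032*u[0],q[1]+.032*u[1],.188)).round(1))
E
```

```text
side 165 min [325 246] max [350 258] mean [337.  251.6]
   e 0 min [322.8 242.4] max [351. 262.] centroid [336.9 252.1]
   e -0.005 min [324.5 242.9] max [352.7 262.5] centroid [338.6 252.6]
scene 228 min [332 248] max [356 269] mean [343.7 259. ]
   e 0 min [329.7 245.3] max [357.5 273.1] centroid [343.5 259.2]
   e -0.005 min [331.1 246.4] max [359.  274.4] centroid [345.  260.3]
wrist 178 min [297 182] max [314 234] mean [307.9 208.7]
   e 0 min [294.4 182. ] max [314.2 238.1] centroid [304.6 209.9]
   e -0.005 min [294.3 178.2] max [314.2 234.5] centroid [304.5 206.1]
top pred [291.5 217.9] [273.2 203.4]
top pred [307.4 208.5] [288.9 194.6]
top pred [340.4 188.8] [321.7 176.2]
```

```bash
python3 -c "
from station import robot
print(robot.sign_off())"
```

```text
the job is handed in; nothing more can be done
None
```

I turned the rack 90° by its handle until the holes lined up, pushed the cross pin in until it stopped, and moved the three coupons into three of the rack's slots. I then handed the job in at about 31 s of robot time; no verdict was reported.

**Last checks**
- **Pin:** the side and scene views put its handle within about 1 mm of the home position, and the wrist view put it 1–2 mm short. Against the 6 mm limit, I took that as home.
- **Coupons:** their top corners in the scene view were within about 2 px of where fully seated coupons should be. None met noticeable force going down.
- **Robot and bystanders:** the arm ended clear, holding nothing, at about 0.38 m height. The arm did not go near the beaker or tape roll; I only saw their positions in the pictures and did not measure them.

**A check that disagreed:** while the pin was still in the gripper, one estimate put it about 6 mm short at the stop. I backed off, adjusted the height and pushed again; it stopped at the same point. The later views put the pin at or near home, so I trust them over that estimate.

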